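# Snug a glued carton in the screw clamp

## Robot

A 6-joint arm with a two-finger parallel gripper is mounted at the origin on a cart in front of the work surface, level with it; the furniture and walls round the work are solid. World frame = base frame: x ahead of the robot, y to its left, z up, the work surface at z = 0. Lengths are in m, angles in rad, forces in N, time in s.
With the tool pointing down it reaches from about 0.275 to 0.975 m from the base axis. Payload 8.4 kg.
Tool frame: the origin (TCP) lies between the finger pads; the fingertips stand 25 mm ahead of it and the grasp point (between the pads) lies 6 mm ahead of it (env.tcp_to_tips is the z of the fingertips in the tool frame, in m); z points along the fingers, y is the direction in which the jaws open and shut (so a half turn about z gives the same grasp; the last joint's range is limited). The gripper opens to 92 mm and grips with 3 to 60 N. Pads are 20 mm wide; open, the fingers measure 128 mm over their backs; the gripper's body (75 mm by 189 mm) begins 69 mm behind the grasp point.
Start: joints at [-1.215, 0.353, 1.633, -0, 1.155, -0.002], TCP at [0.219, -0.585, 0.24] pointing down, gripper open.
Joint ranges: [-2.63, 2.63], [-0.92, 2.1], [0.06, 2.66], [-1.3, 4.44], [0, 2.69], [-3.02, 3.02]. Speed limits (rad/s): [2.22, 2.22, 2.79, 3.14, 3.14, 3.14].

## Interface

Orientations are given as [roll, pitch, yaw] about the fixed x, y, z axes, in that order (R = Rz(yaw) Ry(pitch) Rx(roll)).
In Python, from cell import env, cams gives the robot as it stands.
- The arm moves only by the tool send_rows, never from a script. Its argument "commands" is a list of rows, each a list of 5 numbers: the shift along the tool's x, y, z in units of 30 mm (1.0 is 30 mm), then the turn about the tool's z in degrees, then the finger opening in mm, from 0 to 91.9. In form: [[x, y, z, turn, gripper], ...]. A call has 1 to 8 rows; each row is the pose to reach, as a shift and turn from the pose commanded when the call began, along the tool's axes at that moment; what a row does not reach only later rows make up. A row lasts 1/10 s, in which the tool goes at most 50 mm and 8.59 degrees, less where a joint would pass 70% of its speed; a pose out of reach is approached as far as the arm can. A call with a gripper value outside its range is refused whole. The fingers move at their own pace and stop on an object; "newtons" is the grip in N (left out, the last holds). Time passes only in rows, so rows that repeat a pose let the fingers close. It gives the time, the measured TCP pose, the force and the opening at its end, in the units of the state.
- env.get_obs(): the state, without advancing time (a new reading comes with each control period).
- cams.grab_frame(name): name is "scene" or "top" or "wrist"; returns a dict with "color" (400x640x3 uint8, red, green, blue), "range_z" (400x640 float32, m along the optical axis (not along the pixel's ray), 0 where there is no reading), "K" (3x3 intrinsics, pixels), "xyz" and "rotation" of the camera in the world. Camera axes: x right, y down, z forward; pixel columns grow to the right and rows downward; lengths in m; the calibration is good to about 2 mm. A picture is of the moment at which its call begins.
- env.finish_job(): hands the job in, once; it reports no verdict.
The state is a dict: "clock": time; "qpos": joint angles; "qd": joint speeds; "joint_torque": joint torques, N m; "tool_pos": TCP position; "orientation": TCP orientation; "force": force on the tool from outside, world axes, zero at the start; "torque": the same for the moment, N m; "opening": opening from 0.0 (shut) to 1.0 (fully open).
Only numpy, scipy, OpenCV 4.12 (cv2) and the standard library are available. Lean on these libraries where they do the work, as an engineer would, in place of code of your own. Each camera call takes 0.05 s, during which the arm holds its last target.

## Task

The end flap of the blue carton lying on the clamp's bed has just been glued. Slide the carton along the bed until its far end sits squarely against the end stop under the pad, then turn the clamp's crank clockwise until the pad meets the carton and is snug by feel: one firm step beyond the touch, so that the carton is really held but not crushed. Then let go of the crank and leave the other things on the desk where they are.

Things in the scene. Friction and masses are not known exactly. Their poses are not given: they have to be found in the camera images.
- bed: fixed aluminium bed plate, 315 long (x) x 130 wide (y) x 8 mm thick, lying on the desk. Origin: on its underside, straight below the clamp's screw axis. Its own x axis points along the bed from its open front end (at x = -205 mm) to the end stop; z up. Yawed with the clamp.
- bed_stop (a point): middle of the front face of the end stop, a steel bar 100 wide (y) and 26 mm high standing on the bed, face at x = +50 mm in the bed's frame, this point 21 mm above the desk. The far end of the carton must come against it.
- clamp: grey C-shaped screw clamp bolted to the bed, post behind the stop (x from +64 to +108 mm, 40 wide), arm 34 wide overhanging toward the open front to x = -24 mm, top of its boss 128 mm above the desk. Same origin and axes as the bed: the vertical screw axis passes through its origin. The crank on top of the screw has its knob 55 mm from the axis.
- clamp_mouth (a point): point on the screw axis at the underside of the clamp arm's boss, 100 mm above the desk. Below it hangs the round spring-backed rubber pad, 42 mm across, 6 to 24 mm above the carton's top at the start. How far the pad's shank was pulled out of the screw differs by up to 8 mm from time to time and is not reported, so the crank angle at which pad and carton meet is not known beforehand.
- crank (a joint): angle of the crank, rad, grows clockwise seen from above, 0 to 8.2. One full turn clockwise lowers screw, pad and crank together by 25 mm (4.0 mm per rad). Crank at 0: knob toward the bed's open front (bed -x). It turns stiffly: about 4 N of steady push on the knob turns it free; after the pad meets the carton the push grows by about 1.5 N per 0.25 rad: 6 to 9 N is snug, over 12 N crushes. It stays where it is left.
- crank_knob (a point): top centre of the crank's upright black knob, 19 mm across and 36 mm tall, 55 mm from the screw axis; below the knob is the flat crank arm, 16 mm wide. This point is about 211 mm above the desk with the crank at 0 and sinks with the screw.
- carton: blue carton, 170 long (x) x 90 wide (y) x 50 mm high, about 0.18 kg, rigid, lying flat on the bed. Origin: centre of its underside. Its x axis points toward the stop, yawed a little.
- carton_end (a point): centre of the carton's far end face, 25 mm above its underside.
- stapler: desk stapler, 134x34x49 mm, standing beside the bed (bed -y side); origin centre of underside. Leave alone.
- label_roll: roll of labels lying flat, 72 mm across, 30 mm high, beside the bed (bed +y side); origin centre of underside. Leave alone.
- tape_roll: roll of packing tape lying flat, 94x92x48 mm, to the right; origin centre of underside. Leave alone.
- mug: white mug, 79x114x89 mm, to the right; origin centre of underside. Leave alone.
- code_scanner: black pistol code reader lying on its side, 152x64x50 mm, to the left near the robot; origin centre of underside. Leave alone.
- phone: black phone lying flat, 148x72x8 mm, to the left; origin centre of underside. Leave alone.
Things that resemble listed ones, but are neither listed nor needed, are in the scene too. Of the things like the carton, leave any that is brown; of the rest the larger one is meant.

How it is judged:
By the outcome, as a careful person would: the job done as asked, in the order asked, and still so for the second after the job is handed in, with the robot touching nothing.
It also fails if it takes over 72 s, if anything falls off the work surface, if the arm or the gripper's body presses on something with over 40 N, if the wrist force passes 120 N, or if a joint passes its speed limit or range.

## Working session

There is one attempt and no reset: what is moved stays moved. The work goes in short steps, Python scripts to look and compute and a tool call to move; the robot and the scene stay as the last step left them, time stands still between calls to the robot, and variables do not carry over. Pictures are saved under pics/ and viewed, and the job is handed in when it is done.

Besides the shell and the picture viewer there is one more tool, called in YAML: its name, and indented under it one key for each argument. send_rows: Moves the arm, as the interface text tells. Its arguments: {"type":"object","properties":{"commands":{"type":"array","items":{"type":"array","items":{"type":"number"}}},"newtons":{"type":"number"}},"required":["commands"]}

```bash
ls; mkdir -p pics; python3 - <<'E'
from cell import env,cams
import cv2,numpy as np
print(env.get_obs())
for n in ["scene","top","wrist"]:
    f=cams.grab_frame(n); cv2.imwrite(f"pics/{n}0.png",f["color"][:,:,::-1]); print(n,f["K"].tolist(),f["xyz"],f["rotation"])
    np.savez(f"{n}0.npz",**f)
E
```

```text
pics
{'clock': 0.0, 'qpos': array([-1.21540138e+00,  3.53646388e-01,  1.63412732e+00, -2.60098374e-05,
        1.15520612e+00, -2.39015774e-03]), 'qd': array([ 0.00076485,  0.00034535, -0.00183145,  0.00164767,  0.00038136,
       -0.00022229]), 'joint_torque': array([-4.98692025e-03, -5.93856311e+01, -3.34217834e+01,  6.92638149e-02,
        2.34435825e-02, -1.23837654e-04]), 'tool_pos': array([ 0.21871262, -0.58498866,  0.23886769]), 'orientation': array([-3.14020542e+00,  2.04656068e-05,  3.57795636e-01]), 'force': array([-1.03341721,  0.20155554, -0.22393533]), 'torque': array([-0.05924744, -0.02726648, -0.03093054]), 'opening': 0.9993124956211235}
scene [[434.2418945414719, 0.0, 322.0776997529812], [0.0, 434.2418945414719, 199.51233320968768], [0.0, 0.0, 1.0]] [-0.64245586 -0.81072296  0.79433557] [-2.01002757  0.00925551 -1.01258561]
top [[415.83272694291674, 0.0, 321.28071942863426], [0.0, 415.83272694291674, 197.82315162380883], [0.0, 0.0, 1.0]] [ 0.44855036 -0.0848284   1.33880471] [-3.09867691  0.01508987 -1.58089324]
wrist [[285.9328070526594, 0.0, 316.6778140854649], [0.0, 285.9328070526594, 201.82317023689268], [0.0, 0.0, 1.0]] [ 0.29384197 -0.55741139  0.38416715] [ 2.85821156e+00  4.35499100e-04 -1.21350049e+00]
```

View pics/top0.png

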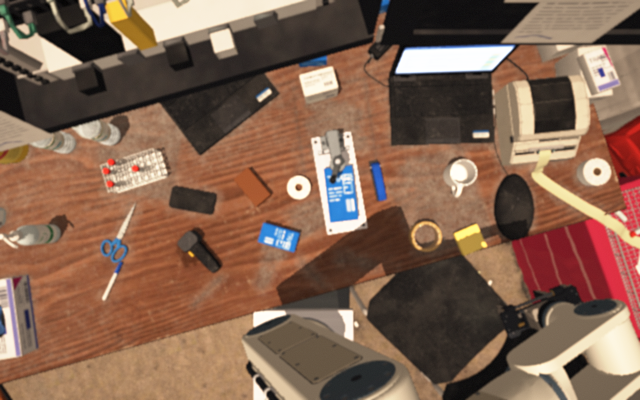

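View pics/scene0.png

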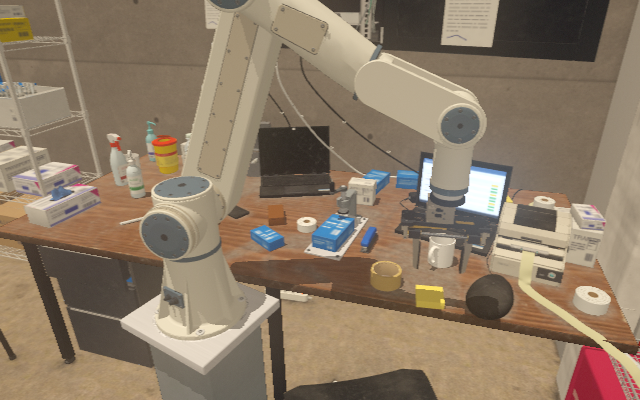

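The top view shows these candidates for the carton:
- a blue carton on the white bed at about (342,197)
- a smaller blue box at (279,237)
- a brown box at (253,188)
- blue boxes at the back, around (315,62)

The one on the bed fits the description. I'll check it in a close crop.

```bash
cat > h.py <<'E'
import numpy as np,cv2
from scipy.spatial.transform import Rotation as R
def rot(f):
    r=np.asarray(f["rotation"]); return r if r.shape==(3,3) else R.from_euler('xyz',r).as_matrix()
def ray(f,u,v,z):
    K=f["K"]; d=rot(f)@np.array([(u-K[0,2])/K[0,0],(v-K[1,2])/K[1,1],1.]); o=np.asarray(f["xyz"]); return o+d*(z-o[2])/d[2]
def cloud(f):
    K=f["K"];z=f["range_z"];v,u=np.mgrid[:z.shape[0],:z.shape[1]]
    p=np.stack([(u-K[0,2])/K[0,0]*z,(v-K[1,2])/K[1,1]*z,z],-1)
    return p@rot(f).T+np.asarray(f["xyz"])
def proj(f,p):
    q=rot(f).T@(np.asarray(p)-np.asarray(f["xyz"])); q=f["K"]@q; return q[:2]/q[2]
E
python3 - <<'E'
from h import *
f=dict(np.load("top0.npz")); c=f["color"][:,:,::-1]
cv2.imwrite("pics/topcrop.png",cv2.resize(c[120:240,270:400],None,fx=5,fy=5,interpolation=cv2.INTER_CUBIC)[:600])
P=cloud(f)
for (u,v) in [(300,215),(335,215),(342,200),(349,227),(320,140),(336,140),(337,160),(332,180)]: print(u,v,P[v,u].round(3))
s=dict(np.load("scene0.npz"))["color"][:,:,::-1]
cv2.imwrite("pics/scenecrop.png",cv2.resize(s[170:270,240:400],None,fx=5,fy=5,interpolation=cv2.INTER_CUBIC))
E
```

```text
300 215 [ 0.452  0.004 -0.001]
335 215 [ 0.45  -0.108  0.055]
342 200 [ 0.496 -0.13   0.06 ]
349 227 [ 0.412 -0.153  0.01 ]
320 140 [ 0.691 -0.063  0.017]
336 140 [ 0.67  -0.112  0.126]
337 160 [ 0.605 -0.113  0.175]
332 180 [ 0.546 -0.098  0.207]
```

View pics/topcrop.png

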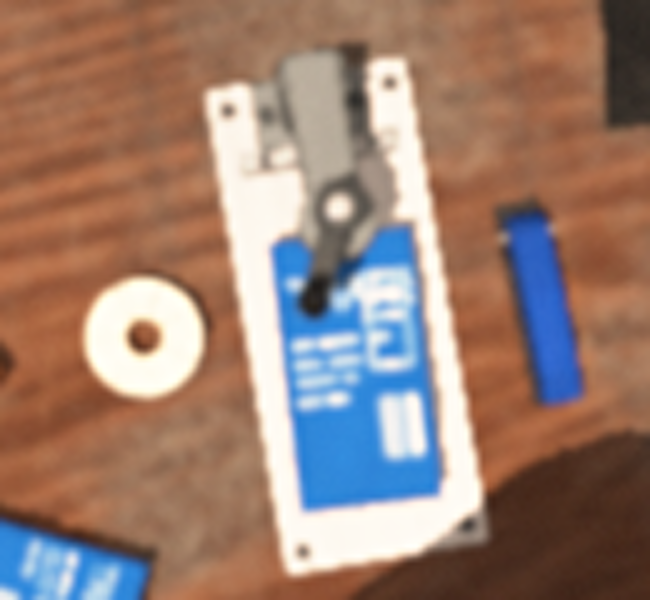

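View pics/scenecrop.png

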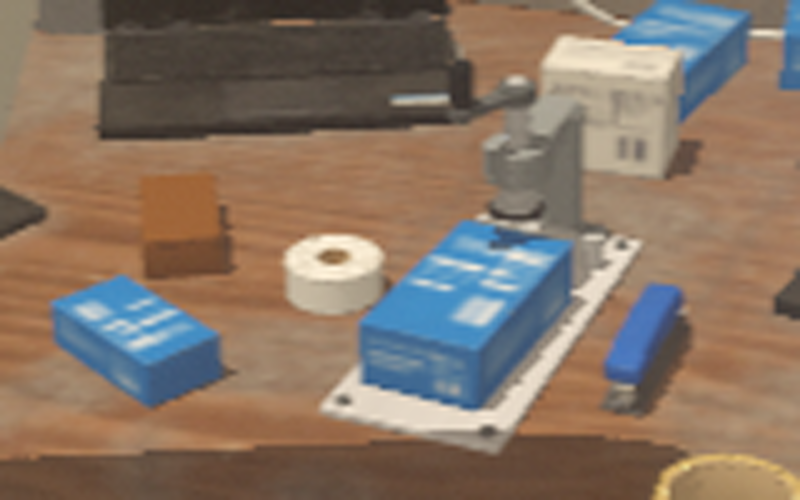

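View pics/wrist0.png

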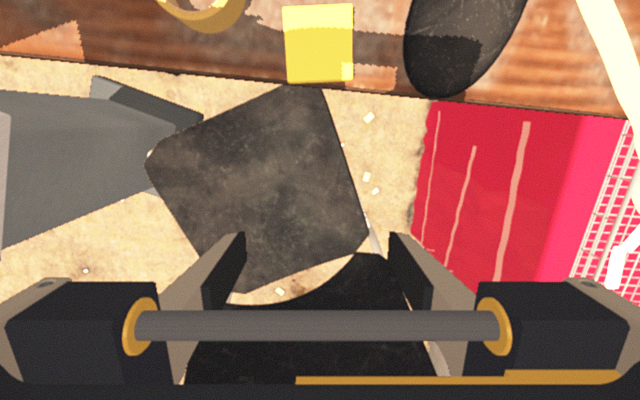

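The crop confirms it: the blue carton on the bed is at crop pixel (355,370), with the crank knob at crop pixel (313,300). Next I'll measure the poses.

```bash
cat > meas.py <<'E'
from h import *
def meas(f,verbose=True):
    P=cloud(f); hsv=cv2.cvtColor(f["color"],cv2.COLOR_RGB2HSV)
    v,u=np.mgrid[:400,:640]
    win=(u>295)&(u<375)&(v>120)&(v<240)
    white=(hsv[...,1]<60)&(hsv[...,2]>150)&win
    blue=(hsv[...,0]>95)&(hsv[...,0]<125)&(hsv[...,1]>120)&win&(P[...,2]>0.04)&(P[...,2]<0.075)
    out={}
    # rays to plane
    K=f["K"]; d=np.stack([(u-K[0,2])/K[0,0],(v-K[1,2])/K[1,1],np.ones(u.shape)],-1)@rot(f).T; o=np.asarray(f["xyz"])
    pl=lambda z:o+d*((z-o[2])/d[...,2])[...,None]
    for n,m,z in (("bed",white&(P[...,2]<0.02),0.008),("carton",blue,0.058)):
        m=cv2.morphologyEx(m.astype(np.uint8),cv2.MORPH_CLOSE,np.ones((3,3)))
        k,l,st,_=cv2.connectedComponentsWithStats(m); m=l==1+np.argmax(st[1:,4])
        pts=pl(z)[m][:,:2].astype(np.float32)*1000
        r=cv2.minAreaRect(pts); out[n]=(r,pts)
        if verbose: print(n,r, cv2.boxPoints(r).round(1).tolist(), "z",np.median(P[m][:,2]))
    return out,P,hsv
E
python3 - <<'E'
from meas import *
f=dict(np.load("top0.npz")); o,P,hsv=meas(f)
v,u=np.mgrid[:400,:640]; w=(u>295)&(u<375)&(v>120)&(v<240)
m=w&(P[...,2]>0.19)
print("knob-ish",m.sum(),P[m].mean(0),P[m][:,2].max()); 
for a in zip(u[m],v[m],P[m].round(3).tolist()):print(*a)
m=w&(P[...,2]>0.12)&(P[...,2]<0.14); print("arm",cv2.minAreaRect((P[m][:,:2]*1000).astype(np.float32)))
g=dict(np.load("scene0.npz"));Q=cloud(g); r=Q[185:225,310:365].reshape(-1,3); r=r[(r[:,2]>0.14)&(r[:,0]<.7)]; print(r.round(3).tolist())
E
```

```text
bed ((554.5443115234375, -121.44268798828125), (315.6568603515625, 130.6680450439453), 9.068997383117676) [[388.3999938964844, -81.80000305175781], [409.0, -210.8000030517578], [720.7000122070312, -161.10000610351562], [700.0999755859375, -32.0]] z 0.007657043057001656
carton ((517.5707397460938, -126.48478698730469), (164.8429718017578, 85.1619873046875), 6.333365440368652) [[431.0, -93.30000305175781], [440.29998779296875, -177.89999389648438], [604.2000122070312, -159.6999969482422], [594.7999877929688, -75.0999984741211]] z 0.05807170162035269
knob-ish 70 [ 0.50017314 -0.09231695  0.7563178 ] 1.3388047076647824
364 126 [0.449, -0.085, 1.339]
299 127 [0.449, -0.085, 1.339]
326 127 [0.449, -0.085, 1.339]
300 128 [0.449, -0.085, 1.339]
320 133 [0.449, -0.085, 1.339]
347 141 [0.449, -0.085, 1.339]
369 142 [0.449, -0.085, 1.339]
296 145 [0.449, -0.085, 1.339]
335 147 [0.449, -0.085, 1.339]
374 156 [0.449, -0.085, 1.339]
320 161 [0.449, -0.085, 1.339]
345 161 [0.449, -0.085, 1.339]
358 162 [0.449, -0.085, 1.339]
374 163 [0.449, -0.085, 1.339]
361 164 [0.449, -0.085, 1.339]
315 166 [0.4
[... 4683 characters left out ...]
, [0.596, -0.11, 0.152], [0.591, -0.117, 0.155], [0.594, -0.12, 0.155], [0.603, -0.119, 0.151], [0.602, -0.124, 0.153], [0.546, -0.099, 0.165], [0.539, -0.107, 0.169], [0.543, -0.109, 0.168], [0.549, -0.109, 0.166], [0.601, -0.108, 0.145], [0.591, -0.117, 0.151], [0.594, -0.12, 0.151], [0.599, -0.121, 0.149], [0.598, -0.126, 0.15], [0.595, -0.111, 0.145], [0.591, -0.117, 0.147], [0.597, -0.118, 0.145], [0.598, -0.122, 0.146], [0.599, -0.125, 0.146], [-0.642, -0.811, 0.794], [0.594, -0.116, 0.142], [0.599, -0.117, 0.141], [0.595, -0.123, 0.143], [-0.642, -0.811, 0.794], [-0.642, -0.811, 0.794], [-0.642, -0.811, 0.794], [-0.642, -0.811, 0.794], [-0.642, -0.811, 0.794], [-0.642, -0.811, 0.794]]
```

```bash
cat > geo.py <<'E'
from h import *
psi=np.radians(9.07); O=np.array([601.4,-113.9])/1000
ex=np.array([np.cos(psi),np.sin(psi)]); ey=np.array([-ex[1],ex[0]])
def b2w(x,y): return O+(x*ex+y*ey)/1000
def w2b(p): d=(np.asarray(p)[:2]-O)*1000; return np.array([d@ex,d@ey])
def to(obs,p,yaw):  # units/deg in tool frame
    Rm=R.from_euler('xyz',obs["orientation"]).as_matrix()
    d=Rm.T@(np.asarray(p)-obs["tool_pos"])/0.03
    t=R.from_euler('xyz',[np.pi,0,yaw]).as_matrix(); rv=(R.from_matrix(Rm.T@t)).as_rotvec()
    return d.round(3),np.degrees(rv).round(2)
def st(obs):
    print("t",round(obs["clock"],2),"bed",w2b(obs["tool_pos"]).round(1),"pos",obs["tool_pos"].round(4),"yaw-psi",np.degrees(obs["orientation"][2]-psi).round(2),"rp",obs["orientation"][:2].round(4),"F",obs["force"].round(2),"Fbed",(obs["force"][:2]@ex).round(2),(obs["force"][:2]@ey).round(2),"q6",obs["qpos"][5].round(2),"op",round(obs["opening"]*91.9,1))
E
python3 - <<'E'
from geo import *
from cell import env
o=env.get_obs(); st(o); print(to(o,[*b2w(-195,1),.15],psi+np.pi))
E
```

```text
t 0.15 bed [-452.1 -405. ] pos [ 0.2188 -0.5851  0.239 ] yaw-psi 11.43 rp [-3.1405 -0.    ] F [-0.64  0.55  0.9 ] Fbed -0.54 0.64 q6 -0.0 op 92.1
(array([ 11.082, -11.563,   2.98 ]), array([-1.0000e-02, -9.0000e-02, -1.6857e+02]))
```

send_rows:
  commands:
    - [0.7,-0.7,0,-8,80]
    - [1.4,-1.4,0,-16,70]
    - [2.1,-2.2,0,-24,60]
    - [2.8,-2.9,0,-32,50]
    - [3.5,-3.6,0,-40,50]
    - [4.2,-4.3,0,-48,50]
    - [4.9,-5.1,0,-56,50]
    - [5.6,-5.8,0,-64,50]
  newtons: 30

```text
clock: 0.95
tool_pos: [0.3154, -0.3621, 0.2394]
orientation: [-3.141, -0.0, 1.48]
force: [-0.4, 0.5, 0.7]
opening: 0.544
```

```bash
cat > go.py <<'E'
import sys
from geo import *
from cell import env
x,y,z,a=map(float,sys.argv[1:5])
o=env.get_obs(); st(o); print(to(o,[*b2w(x,y),z],psi+np.radians(a)))
E
python3 go.py -195 1 .15 180
```

```text
t 0.95 bed [-321.6 -200.1] pos [ 0.3154 -0.3621  0.2394] yaw-psi 75.75 rp [-3.1413e+00 -4.0000e-04] F [-0.4   0.52  0.66] Fbed -0.31 0.58 q6 -0.77 op 50.0
(array([7.533, 2.44 , 2.983]), array([ 1.0000e-02, -3.0000e-02, -1.0425e+02]))
```

send_rows:
  commands:
    - [0.8,0.2,0,-8,50]
    - [1.6,0.5,0,-16,50]
    - [2.4,0.8,0,-24,50]
    - [3.2,1.0,0,-32,50]
    - [4.0,1.3,0.0,-40,50]
    - [4.8,1.6,0.0,-48,50]
    - [5.6,1.8,0.0,-56,50]
    - [6.4,2.0,0,-64,50]

```text
clock: 1.75
tool_pos: [0.3936, -0.1772, 0.2395]
orientation: [-3.142, -0.0, 2.598]
force: [0.8, -0.1, 0.3]
opening: 0.545
```

```bash
python3 go.py -195 1 .15 180
```

```text
t 1.75 bed [-215.2  -29.7] pos [ 0.3936 -0.1772  0.2395] yaw-psi 139.76 rp [-3.1416e+00 -2.0000e-04] F [ 0.76 -0.14  0.28] Fbed 0.72 -0.26 q6 -1.45 op 50.1
(array([0.148, 1.217, 2.983]), array([ 0.000e+00, -1.000e-02, -4.024e+01]))
```

send_rows:
  commands:
    - [0.03,0.25,0,-8,50]
    - [0.06,0.5,0.5,-16,50]
    - [0.09,0.75,1.0,-24,50]
    - [0.12,1.0,1.5,-32,50]
    - [0.15,1.22,2.2,-40.2,50]
    - [0.15,1.22,2.98,-40.2,50]
    - [0.15,1.22,2.98,-40.2,50]

```text
clock: 2.45
tool_pos: [0.4069, -0.1438, 0.148]
orientation: [3.139, -0.004, -2.99]
force: [0.2, -0.2, 0.7]
opening: 0.544
```

```bash
python3 go.py -195 1 .045 180; python3 - <<'E'
from h import *
from cell import cams
for n in ("wrist","top"):
    f=cams.grab_frame(n); c=f["color"][:,:,::-1]
    cv2.imwrite(f"pics/{n}1.png",c if n=="wrist" else cv2.resize(c[120:240,270:400],None,fx=5,fy=5))
E
```

```text
t 2.45 bed [-196.8    1.1] pos [ 0.4069 -0.1438  0.148 ] yaw-psi -180.36 rp [ 3.1393 -0.0042] F [ 0.16 -0.21  0.67] Fbed 0.12 -0.23 q6 -2.07 op 50.0
(array([-0.074, -0.011,  3.433]), array([ 0.13, -0.24, -0.36]))
```

View pics/top1.png

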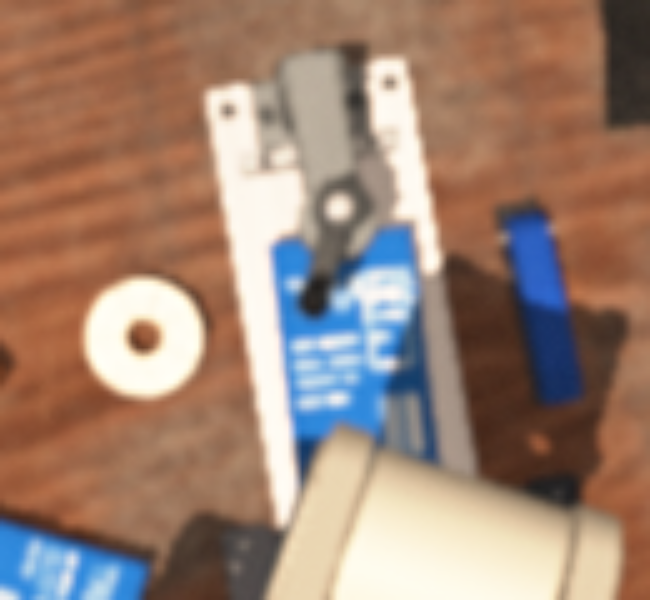

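View pics/wrist1.png

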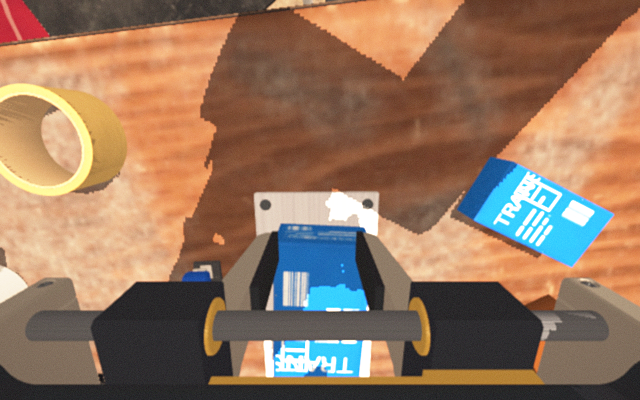

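The fingers are in front of the near end of the carton, which sits at wrist-view row 228–242. The 15 mm gap fits the measurement, so I'll go down.

send_rows:
  commands:
    - [-0.05,0,0.8,-0.3,50]
    - [-0.05,0,1.6,-0.3,50]
    - [-0.05,0,2.4,-0.3,50]
    - [-0.05,0,3.1,-0.3,50]
    - [-0.05,0,3.4,-0.3,50]
    - [-0.05,0,3.4,-0.3,50]

```text
clock: 3.15
tool_pos: [0.4102, -0.1446, 0.0482]
orientation: [3.141, -0.001, -2.985]
force: [-0.6, 0.5, 0.1]
opening: 0.545
```

```bash
python3 go.py -130 1 .045 180
```

```text
t 3.15 bed [-193.7   -0.2] pos [ 0.4102 -0.1446  0.0482] yaw-psi -180.09 rp [ 3.1412e+00 -7.0000e-04] F [-0.64  0.54  0.06] Fbed -0.55 0.63 q6 -2.07 op 50.1
(array([-2.122,  0.042,  0.104]), array([ 0.02, -0.04, -0.09]))
```

Next I'll push gently, about 6 mm per row, to roughly 10 mm short of the stop.

send_rows:
  commands:
    - [-0.2,0.02,0.05,0,50]
    - [-0.4,0.04,0.1,0,50]
    - [-0.6,0.04,0.1,0,50]
    - [-0.8,0.04,0.1,0,50]
    - [-1.0,0.04,0.1,0,50]
    - [-1.2,0.04,0.1,0,50]
    - [-1.4,0.04,0.1,0,50]
    - [-1.6,0.04,0.1,0,50]

```text
clock: 3.95
tool_pos: [0.4579, -0.1356, 0.0452]
orientation: [3.142, -0.0, -2.984]
force: [-1.3, -0.6, 1.4]
opening: 0.542
```

```bash
python3 go.py -130 1 .045 180
```

```text
t 3.95 bed [-145.2    1.2] pos [ 0.4579 -0.1356  0.0452] yaw-psi -180.07 rp [ 3.1415e+00 -1.0000e-04] F [-1.26 -0.6   1.41] Fbed -1.34 -0.39 q6 -2.02 op 49.8
(array([-0.506, -0.005,  0.006]), array([ 0.  , -0.01, -0.07]))
```

send_rows:
  commands:
    - [-0.1,0,0,0,50]
    - [-0.2,0,0,0,50]
    - [-0.28,0,0,0,50]
    - [-0.36,0,0,0,50]

```text
clock: 4.35
tool_pos: [0.4681, -0.134, 0.0451]
orientation: [3.142, -0.0, -2.985]
force: [-0.7, -0.8, 0.5]
opening: 0.543
```

```bash
python3 go.py -130 1 .045 180
```

```text
t 4.35 bed [-134.8    1.1] pos [ 0.4681 -0.134   0.0451] yaw-psi -180.07 rp [ 3.1415e+00 -2.0000e-04] F [-0.7  -0.77  0.51] Fbed -0.81 -0.65 q6 -2.01 op 49.9
(array([-0.16 , -0.004,  0.004]), array([ 0.01, -0.01, -0.07]))
```

send_rows:
  commands:
    - [-0.05,0,0,0,50]
    - [-0.1,0,0,0,50]

```text
clock: 4.55
tool_pos: [0.4711, -0.1336, 0.0451]
orientation: [3.142, -0.0, -2.985]
force: [-1.2, -0.3, -1.2]
opening: 0.544
```

```bash
python3 go.py -130 1 .045 180
```

```text
t 4.55 bed [-131.7    1.1] pos [ 0.4711 -0.1336  0.0451] yaw-psi -180.07 rp [ 3.1416 -0.    ] F [-1.22 -0.26 -1.17] Fbed -1.24 -0.06 q6 -2.01 op 50.0
(array([-0.058, -0.003,  0.005]), array([ 0.  , -0.  , -0.07]))
```

send_rows:
  commands:
    - [-0.04,0,0,0,50]
    - [-0.08,0,0,0,50]

```text
clock: 4.75
tool_pos: [0.4735, -0.1332, 0.0452]
orientation: [3.142, 0.0, -2.985]
force: [-0.3, 0.2, -0.2]
opening: 0.544
```

send_rows:
  commands:
    - [-0.04,0,0,0,50]
    - [-0.04,0,0,0,50]

```text
clock: 4.95
tool_pos: [0.4746, -0.133, 0.0452]
orientation: [3.142, -0.0, -2.984]
force: [-0.4, -0.3, 0.8]
opening: 0.547
```

```bash
python3 go.py -130 1 .045 180
```

```text
t 4.95 bed [-128.3    1.1] pos [ 0.4746 -0.133   0.0452] yaw-psi -180.06 rp [ 3.1416e+00 -3.0000e-04] F [-0.44 -0.35  0.83] Fbed -0.49 -0.27 q6 -2.0 op 50.2
(array([ 0.058, -0.003,  0.005]), array([ 0.  , -0.01, -0.06]))
```

send_rows:
  commands:
    - [-0.04,0,0,0,50]
    - [-0.08,0,0,0,50]

```text
clock: 5.15
tool_pos: [0.4747, -0.1328, 0.045]
orientation: [3.141, -0.004, -2.984]
force: [-12.8, -7.1, 9.7]
opening: 0.544
```

send_rows:
  commands:
    - [-0.04,0,0,0,50]
    - [-0.08,0,0,0,50]

```text
clock: 5.35
tool_pos: [0.4747, -0.1326, 0.0447]
orientation: [3.14, -0.009, -2.984]
force: [-22.0, -11.8, 15.2]
opening: 0.544
```

```bash
python3 go.py -130 1 .045 180; python3 - <<'E'
from h import *
from cell import cams
for n in ("scene",):
    f=cams.grab_frame(n); c=f["color"][:,:,::-1]
    cv2.imwrite(f"pics/{n}2.png",cv2.resize(c[170:270,260:400],None,fx=5,fy=5))
E
```

```text
t 5.35 bed [-128.1    1.5] pos [ 0.4747 -0.1326  0.0447] yaw-psi -180.01 rp [ 3.14   -0.0088] F [-21.96 -11.78  15.17] Fbed -23.54 -8.17 q6 -2.0 op 50.0
(array([ 0.064, -0.018, -0.009]), array([ 0.09, -0.51, -0.01]))
```

View pics/scene2.png

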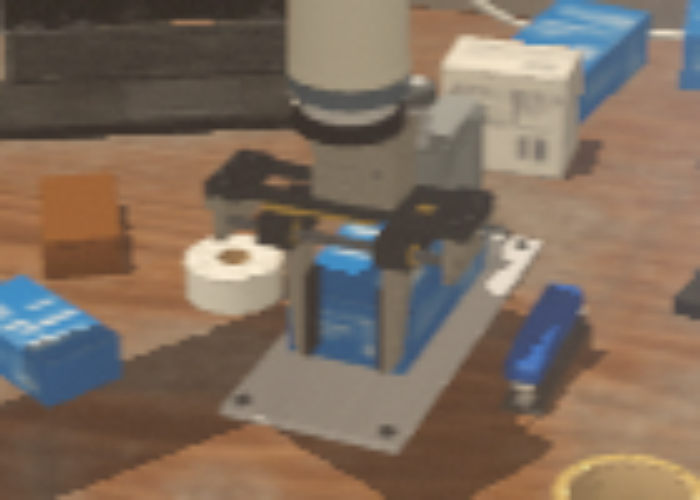

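The carton hit a hard stop at bed x = -128. I'll back off and check the seating from above.

send_rows:
  commands:
    - [0.1,0,0,0,50]
    - [0.4,0,0,0,50]
    - [1.0,0,-0.5,0,50]
    - [1.6,0,-1.6,0,50]
    - [2.2,0,-3.0,0,50]
    - [3.2,0,-4.4,0,50]
    - [4.4,0,-5.8,0,50]
    - [4.4,0,-7.0,0,50]

```text
clock: 6.2
tool_pos: [0.3454, -0.1525, 0.256]
orientation: [3.141, -0.001, -2.985]
force: [1.1, -0.1, 0.7]
opening: 0.547
```

```bash
python3 - <<'E'
from meas import *
from geo import *
from cell import cams,env
st(env.get_obs())
for n in ("top","scene","wrist"):
    f=cams.grab_frame(n); c=f["color"][:,:,::-1]; np.savez(f"{n}3.npz",**f)
    cv2.imwrite(f"pics/{n}3.png",c if n=="wrist" else cv2.resize(c[170:270,260:400] if n=="scene" else c[120:240,270:400],None,fx=5,fy=5))
f=dict(np.load("top3.npz")); o,P,h=meas(f)
r,p=o["carton"]
for q in cv2.boxPoints(r): print(w2b(q/1000).round(1))
E
```

```text
t 6.2 bed [-258.8    2.3] pos [ 0.3454 -0.1525  0.256 ] yaw-psi -180.11 rp [ 3.1409e+00 -1.3000e-03] F [ 1.06 -0.09  0.72] Fbed 1.03 -0.26 q6 -2.15 op 50.3
bed ((554.277099609375, -121.48971557617188), (315.1542053222656, 130.55978393554688), 9.036829948425293) [[388.3999938964844, -81.80000305175781], [408.8999938964844, -210.6999969482422], [720.2000122070312, -161.1999969482422], [699.5999755859375, -32.29999923706055]] z 0.007551898036949001
carton ((566.4324951171875, -114.41938781738281), (164.90628051757812, 85.2848892211914), 9.248007774353027) [[478.20001220703125, -85.5999984741211], [491.8999938964844, -169.8000030517578], [654.7000122070312, -143.3000030517578], [641.0, -59.099998474121094]] z 0.05784903795307639
[-117.2   47.4]
[-116.9  -37.9]
[ 48.  -37.4]
[47.7 47.9]
```

View pics/top3.png

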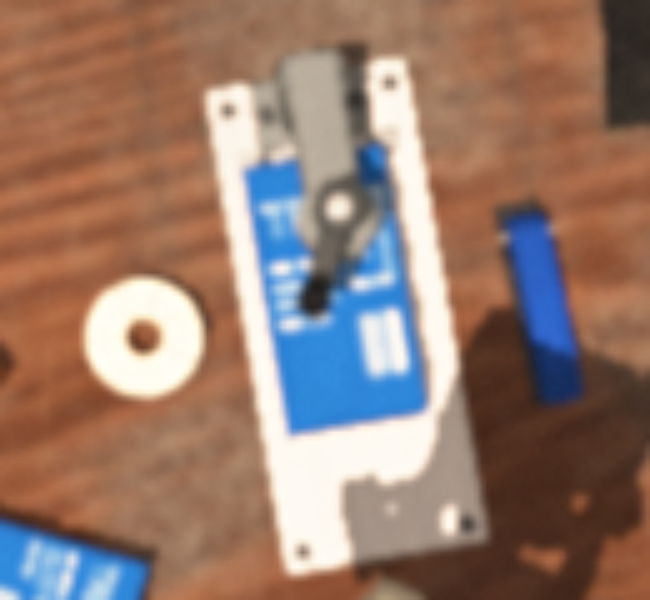

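View pics/scene3.png

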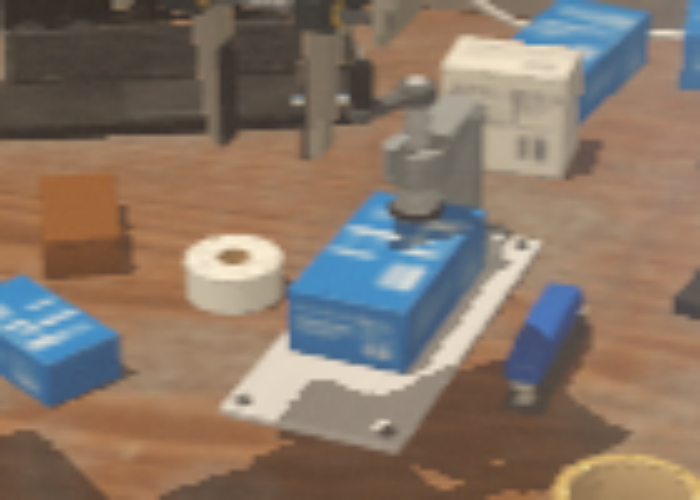

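View pics/wrist3.png

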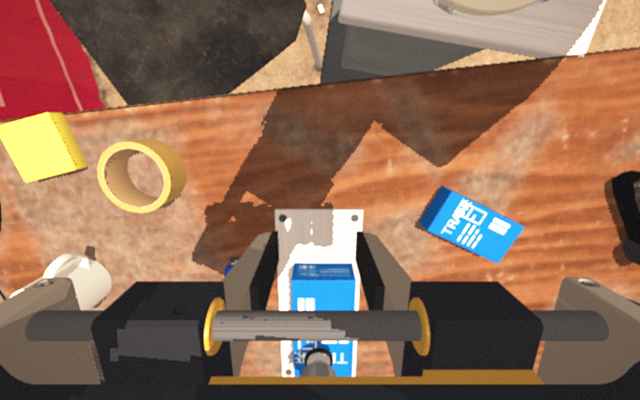

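The carton is seated. Its far edge is at about 50.4 mm and it is within 0.2° of the bed. Now I'll locate the knob and the pad precisely.

```bash
python3 - <<'E'
from geo import *
g=dict(np.load("scene3.npz")); Q=cloud(g)
for v in range(200,222):
    print(v,[(u,*(w2b(Q[v,u])).round(0).astype(int).tolist(),int(round(Q[v,u,2]*1000))) for u in (340,343,346)], g["color"][v,343].tolist())
t=dict(np.load("top3.npz"));P=cloud(t); m=(P[...,2]>.196)&(P[...,2]<.22); m[:, :300]=0;m[:,380:]=0
p=P[m]; b=np.array([w2b(x) for x in p]); b=b[np.abs(b[:,0]+50)<20]; (c,_ ),r=cv2.minEnclosingCircle(b.astype(np.float32)),0
print(len(b),b.mean(0),c,np.degrees(np.arctan2(b.mean(0)[1],-b.mean(0)[0])))
# hub: scan at ring
g1=t["color"]; hub=ray(t,270+339/5,120+207/5,.181); print("hub",w2b(hub)); print("knob ray",w2b(ray(t,270+313/5,120+298/5,.2)))
E
```

```text
200 [(340, -15, 4, 129), (343, -7, -4, 126), (346, -7, -16, 129)] [142, 136, 124]
201 [(340, -21, 2, 128), (343, -18, -9, 128), (346, -8, -16, 125)] [162, 156, 143]
202 [(340, -1338, -492, 794), (343, -22, -10, 126), (346, -12, -18, 123)] [125, 118, 107]
203 [(340, -24, 1, 121), (343, -17, -8, 120), (346, -11, -18, 119)] [125, 119, 108]
204 [(340, -19, 2, 115), (343, -19, -9, 116), (346, -8, -17, 113)] [121, 116, 106]
205 [(340, -18, 3, 110), (343, -22, -10, 114), (346, -14, -19, 112)] [121, 117, 106]
206 [(340, -18, 3, 106), (343, -20, -10, 109), (346, -12, -18, 107)] [121, 114, 104]
207 [(340, -23, 1, 105), (343, -19, -9, 105), (346, -13, -19, 104)] [119, 113, 104]
208 [(340, -10, 6, 94), (343, -1, -3, 91), (346, 1, -14, 93)] [130, 121, 109]
209 [(340, 1, 10, 84), (343, -13, -7, 94), (346, 1, -14, 88)] [143, 134, 122]
210 [(340, -3, 8, 82), (343, -4, -4, 85), (346, 5, -12, 82)] [143, 134, 122]
211 [(340, -7, 7, 80), (343, -14, -8, 86), (346, -3, -15, 82)] [136, 126, 115]
212 [(340, -9, 6, 77), (343, -13, -7, 82), (346, -6, -16, 80)] [141, 132, 120]
213 [(340, -17, 3, 77), (343, -16, -9, 79), (346, -5, -16, 75)] [72, 64, 60]
214 [(340, 7, 12, 60), (343, -15, -8, 74), (346, 17, -8, 59)] [79, 82, 88]
215 [(340, 6, 11, 57), (343, 5, -1, 59), (346, 7, -12, 60)] [76, 99, 124]
216 [(340, -8, 6, 60), (343, 0, -3, 58), (346, -1, -15, 60)] [81, 103, 124]
217 [(340, -14, 4, 59), (343, -13, -8, 61), (346, -7, -17, 60)] [109, 122, 129]
218 [(340, -23, 0, 60), (343, -16, -9, 58), (346, -15, -20, 60)] [125, 132, 132]
219 [(340, -28, -1, 59), (343, -30, -14, 62), (346, -17, -21, 57)] [118, 169, 201]
220 [(340, -35, -4, 59), (343, -34, -15, 61), (346, -32, -26, 62)] [224, 224, 215]
221 [(340, -44, -8, 60), (343, -45, -19, 63), (346, -37, -28, 60)] [105, 161, 199]
35 [-49.4149176   22.38411248] (-49.03556442260742, 22.15399742126465) 24.36971325393308
hub [-1.68598767 -0.9248154 ]
knob ray [-51.11871354  22.51830205]
```

```bash
python3 go.py -50.2 22.5 .27 155.8
```

```text
t 6.35 bed [-254.3    0.3] pos [ 0.3502 -0.1537  0.2577] yaw-psi -180.11 rp [-3.138   0.0061] F [ 0.14 -0.15 -0.53] Fbed 0.12 -0.17 q6 -2.15 op 50.1
(array([-6.805,  0.752, -0.371]), array([-0.13,  0.39, 24.09]))
```

send_rows:
  commands:
    - [-0.9,0.1,-0.4,4,40]
    - [-1.8,0.2,-0.4,8,40]
    - [-2.8,0.3,-0.4,12,40]
    - [-3.8,0.4,-0.4,16,40]
    - [-4.8,0.5,-0.4,20,40]
    - [-5.8,0.6,-0.4,24,40]
    - [-6.6,0.72,-0.4,24.1,40]
    - [-6.8,0.75,-0.4,24.1,40]

```text
clock: 7.15
tool_pos: [0.5486, -0.0978, 0.2651]
orientation: [3.141, -0.001, 2.879]
force: [0.8, -0.7, -0.5]
opening: 0.432
```

send_rows:
  commands:
    - [0,0,0,0,40]

```text
clock: 7.25
tool_pos: [0.5468, -0.0983, 0.2655]
orientation: [-3.141, -0.002, 2.879]
force: [-0.8, 0.8, 0.1]
opening: 0.436
```

```bash
python3 go.py -50.2 22.5 .204 155.8;  python3 - <<'E'
from h import *
from geo import *
from cell import cams
for n in ("wrist","scene"):
    f=cams.grab_frame(n); c=f["color"][:,:,::-1]; np.savez(f"{n}4.npz",**f)
    cv2.imwrite(f"pics/{n}4.png",c if n=="wrist" else cv2.resize(c[120:250,260:400],None,fx=4,fy=4))
E
```

```text
t 7.25 bed [-51.5  24. ] pos [ 0.5468 -0.0983  0.2655] yaw-psi 155.91 rp [-3.1414e+00 -2.3000e-03] F [-0.83  0.8   0.11] Fbed -0.69 0.92 q6 -1.49 op 40.1
(array([-0.064, -0.027,  2.051]), array([-0.01, -0.13,  0.11]))
```

View pics/wrist4.png

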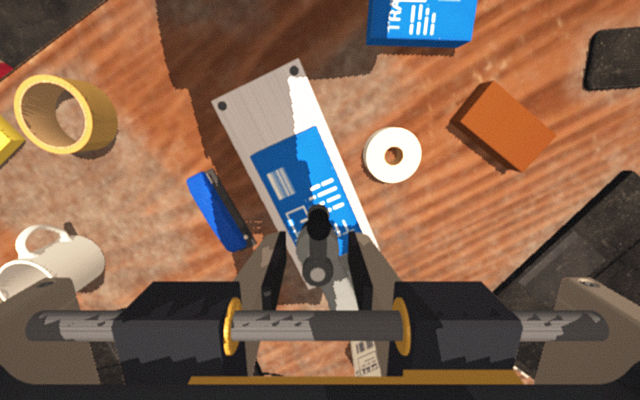

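View pics/scene4.png

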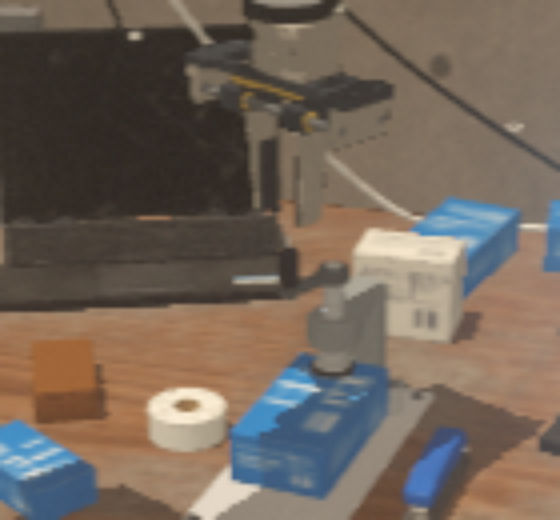

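In the wrist view the knob top is at (318,213) and the hub at (317,270). The crank arm is upright in the image, so the tool is aligned with it. I'll confirm the position by casting a ray, then go down.

```bash
python3 - <<'E'
from geo import *
f=dict(np.load("wrist4.npz")); print(w2b(ray(f,318.5,213,.209)),w2b(ray(f,317.5,271,.181)))
P=cloud(f); print(P[213,318],w2b(P[213,318]),P[240,318],P[271,317],w2b(P[271,317]))
E
```

```text
[-60.49376229  29.76076226] [-2.22224251  2.95608045]
[ 0.54154068 -0.09560729  0.19441738] [-56.22718556  27.50027158] [ 0.55890214 -0.10029131  0.20651474] [ 0.6003456  -0.11222878  0.17786572] [-0.77776444  1.81654204]
```

```bash
python3 - <<'E'
from geo import *
f=dict(np.load("wrist4.npz"));P=cloud(f)
for v in range(202,250,2): print(v,w2b(P[v,318]).round(1),P[v,318,2].round(4),f["color"][v,318])
m=(P[...,2]>.202)&(P[...,2]<.216); m[:200]=0;m[252:]=0;m[:,:295]=0;m[:,342:]=0
b=np.array([w2b(x) for x in P[m]]);print(len(b),b.mean(0),cv2.minEnclosingCircle(b.astype(np.float32)))
E
```

```text
202 [-28.5  15.6] 0.058 [ 81 180 249]
204 [-56.1  27.5] 0.1689 [ 88  99 118]
206 [-55.4  27.2] 0.1723 [55 54 47]
208 [-55.2  27.1] 0.1773 [42 39 37]
210 [-55.6  27.3] 0.1844 [23 25 21]
212 [-56.1  27.5] 0.1915 [20 16 14]
214 [-55.8  27.3] 0.1954 [ 9 13 12]
216 [-55.9  27.3] 0.2008 [22 24 21]
218 [-55.7  27.2] 0.2048 [27 26 28]
220 [-55.1  26.9] 0.2074 [15 18 20]
222 [-53.8  26.4] 0.208 [26 25 24]
224 [-52.5  25.8] 0.2084 [25 21 22]
226 [-51.1  25.2] 0.2087 [26 24 22]
228 [-50.   24.7] 0.2097 [20 24 21]
230 [-47.9  23.8] 0.208 [19 22 23]
232 [-46.7  23.2] 0.2088 [27 29 28]
234 [-45.4  22.6] 0.2091 [30 27 29]
236 [-43.5  21.8] 0.2083 [19 23 24]
238 [-42.5  21.3] 0.2094 [22 24 26]
240 [-39.8  20.1] 0.2065 [36 37 34]
242 [-24.2  13.3] 0.1721 [63 60 58]
244 [-22.5  12.5] 0.1723 [62 58 55]
246 [-21.1  11.9] 0.1732 [65 64 59]
248 [-19.  11.] 0.1726 [64 60 57]
424 [-48.96443612  24.26528082] ((-47.54736328125, 23.576175689697266), 9.335963249206543)
```

```bash
python3 go.py -49.9 23.2 .204 155
```

```text
t 7.35 bed [-52.5  23.6] pos [ 0.5458 -0.0989  0.2663] yaw-psi 155.85 rp [-3.1413e+00 -1.8000e-03] F [-0.02  0.58 -0.66] Fbed 0.07 0.57 q6 -1.49 op 40.2
(array([-0.09 ,  0.024,  2.075]), array([-0.02, -0.1 ,  0.85]))
```

send_rows:
  commands:
    - [-0.08,0,0.5,0.8,40]
    - [-0.08,0,1.0,0.8,40]
    - [-0.08,0,1.5,0.8,40]
    - [-0.08,0,1.9,0.8,40]
    - [-0.08,0,2.05,0.8,40]
    - [-0.08,0,2.05,0.8,40]
    - [-0.08,0,2.05,0.8,40]

```text
clock: 8.05
tool_pos: [0.5495, -0.0996, 0.2061]
orientation: [3.142, 0.001, 2.864]
force: [0.7, -0.5, 0.2]
opening: 0.433
```

```bash
python3 go.py -49.9 23.2 .204 155
```

```text
t 8.05 bed [-49.   22.4] pos [ 0.5495 -0.0996  0.2061] yaw-psi 155.02 rp [3.1415e+00 6.0000e-04] F [ 0.68 -0.49  0.15] Fbed 0.6 -0.59 q6 -1.47 op 39.8
(array([0.038, 0.013, 0.068]), array([0.  , 0.03, 0.02]))
```

send_rows:
  commands:
    - [0.03,0.01,0.06,0,30]
    - [0.03,0.01,0.06,0,22]
    - [0.03,0.01,0.06,0,22]
    - [0.03,0.01,0.06,0,22]
    - [0.03,0.01,0.06,0,22]

```text
clock: 8.55
tool_pos: [0.5486, -0.0989, 0.204]
orientation: [3.142, 0.0, 2.864]
force: [0.3, -0.0, 0.8]
opening: 0.239
```

```bash
cat > tf.py <<'E'
from geo import *
from cell import env
o=env.get_obs(); st(o)
Rm=R.from_euler('xyz',o["orientation"]).as_matrix(); f=Rm.T@o["force"]
b=w2b(o["tool_pos"]); print("tool F (rad,tan,down)",f.round(2),"theta",np.degrees(np.arctan2(b[1],-b[0]))%360,"r",np.hypot(*b).round(1), "tool ang",(180-np.degrees(o["orientation"][2]-psi))%360)
E
python3 tf.py
```

```text
t 8.55 bed [-49.8  23.2] pos [ 0.5486 -0.0989  0.204 ] yaw-psi 155.03 rp [3.1416e+00 3.0000e-04] F [ 0.29 -0.05  0.81] Fbed 0.28 -0.09 q6 -1.47 op 21.9
tool F (rad,tan,down) [-0.29  0.03 -0.81] theta 24.93762305181404 r 54.9 tool ang 24.966287776826817
```

send_rows:
  commands:
    - [-0.01,0.192,0.014,6,22]
    - [-0.04,0.381,0.028,12,22]
    - [-0.09,0.567,0.042,18,22]
    - [-0.159,0.746,0.056,24,22]

```text
clock: 8.95
tool_pos: [0.5587, -0.079, 0.2023]
orientation: [-3.14, -0.0, 2.441]
force: [-2.4, -2.6, 1.2]
opening: 0.238
```

```bash
python3 tf.py
```

```text
t 8.95 bed [-36.6  41.2] pos [ 0.5587 -0.079   0.2023] yaw-psi 130.79 rp [-3.1402e+00 -4.0000e-04] F [-2.38 -2.64  1.16] Fbed -2.77 -2.24 q6 -1.01 op 21.9
tool F (rad,tan,down) [ 0.12 -3.56 -1.15] theta 48.36101139667028 r 55.2 tool ang 49.209119713727034
```

The crank is turning at about 4 N tangential, as expected. I'll continue.

send_rows:
  commands:
    - [-0.01,0.192,0.014,6,22]
    - [-0.04,0.381,0.028,12,22]
    - [-0.09,0.567,0.042,18,22]
    - [-0.159,0.746,0.056,24,22]
    - [-0.246,0.917,0.07,30,22]
    - [-0.35,1.078,0.084,36,22]
    - [-0.471,1.227,0.098,42,22]

```text
clock: 9.65
tool_pos: [0.5924, -0.059, 0.1988]
orientation: [-3.138, -0.001, 1.708]
force: [-5.0, 1.7, 0.3]
opening: 0.238
```

```bash
python3 tf.py
```

```text
t 9.65 bed [-0.3 55.6] pos [ 0.5924 -0.059   0.1988] yaw-psi 88.78 rp [-3.1384e+00 -1.1000e-03] F [-4.97  1.68  0.28] Fbed -4.64 2.44 q6 -0.24 op 21.9
tool F (rad,tan,down) [ 2.34 -4.69 -0.26] theta 89.73276601785307 r 55.6 tool ang 91.21990310707058
```

send_rows:
  commands:
    - [-0.01,0.192,0.014,6,22]
    - [-0.04,0.381,0.028,12,22]
    - [-0.09,0.567,0.042,18,22]
    - [-0.159,0.746,0.056,24,22]

```text
clock: 10.05
tool_pos: [0.6154, -0.0602, 0.197]
orientation: [-3.138, -0.001, 1.289]
force: [-3.3, 3.8, 0.1]
opening: 0.237
```

```bash
python3 tf.py;python3 - <<'E'
from h import *
from cell import cams
f=cams.grab_frame("scene"); c=f["color"][:,:,::-1]
cv2.imwrite("pics/scene5.png",cv2.resize(c[170:250,290:390],None,fx=7,fy=7))
E
```

```text
t 10.05 bed [22.3 50.8] pos [ 0.6154 -0.0602  0.197 ] yaw-psi 64.78 rp [-3.1382e+00 -5.0000e-04] F [-3.31  3.83  0.06] Fbed -2.66 4.31 q6 0.18 op 21.8
tool F (rad,tan,down) [ 2.76 -4.25 -0.04] theta 113.66550038577395 r 55.5 tool ang 115.21854465362208
```

View pics/scene5.png

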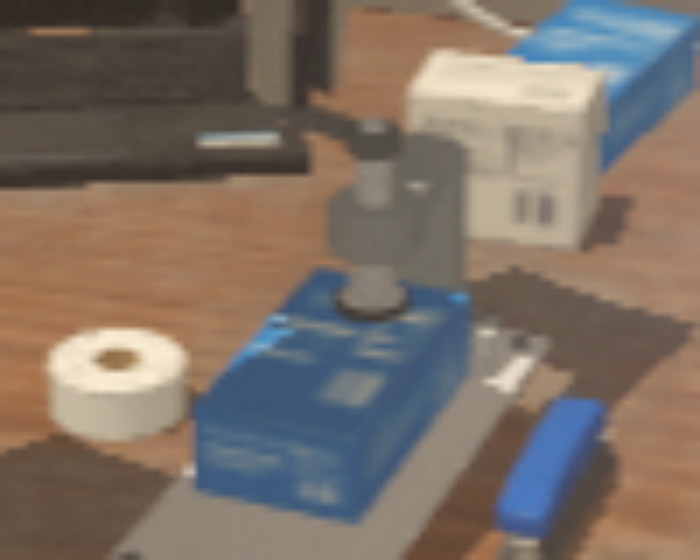

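send_rows:
  commands:
    - [-0.01,0.192,0.014,6,22]
    - [-0.04,0.381,0.028,12,22]
    - [-0.09,0.567,0.042,18,22]

```text
clock: 10.4
tool_pos: [0.6313, -0.0674, 0.1958]
orientation: [-3.139, -0.0, 0.977]
force: [-1.8, 5.0, 0.1]
opening: 0.239
```

```bash
python3 tf.py
```

```text
t 10.4 bed [36.9 41.2] pos [ 0.6313 -0.0674  0.1958] yaw-psi 46.9 rp [-3.139e+00 -2.000e-04] F [-1.76  5.02  0.14] Fbed -0.95 5.23 q6 0.48 op 21.9
tool F (rad,tan,down) [ 3.17 -4.27 -0.13] theta 131.8558840881244 r 55.3 tool ang 133.09603231016777
```

send_rows:
  commands:
    - [-0.01,0.192,0.014,6,22]
    - [-0.04,0.381,0.028,12,22]
    - [-0.09,0.567,0.042,18,22]

```text
clock: 10.7
tool_pos: [0.6444, -0.0791, 0.1947]
orientation: [-3.14, -0.0, 0.663]
force: [-0.5, 4.2, -1.1]
opening: 0.236
```

```bash
python3 tf.py
```

```text
t 10.7 bed [47.9 27.6] pos [ 0.6444 -0.0791  0.1947] yaw-psi 28.9 rp [-3.1396e+00 -2.0000e-04] F [-0.51  4.21 -1.07] Fbed 0.16 4.24 q6 0.78 op 21.7
tool F (rad,tan,down) [ 2.19 -3.63  1.08] theta 150.08269120620864 r 55.3 tool ang 151.0955856859131
```

send_rows:
  commands:
    - [-0.01,0.192,0.014,6,22]
    - [-0.04,0.381,0.028,12,22]
    - [-0.09,0.567,0.042,18,22]

```text
clock: 11.0
tool_pos: [0.6531, -0.0942, 0.1934]
orientation: [-3.14, -0.0, 0.349]
force: [1.2, 4.3, -1.2]
opening: 0.24
```

```bash
python3 tf.py
```

```text
t 11.0 bed [54.2 11.3] pos [ 0.6531 -0.0942  0.1934] yaw-psi 10.9 rp [-3.14e+00 -2.00e-04] F [ 1.2   4.32 -1.22] Fbed 1.86 4.08 q6 1.08 op 22.0
tool F (rad,tan,down) [ 2.6  -3.65  1.22] theta 168.2361247488655 r 55.3 tool ang 169.09662872641707
```

send_rows:
  commands:
    - [-0.01,0.192,0.014,6,22]
    - [-0.04,0.381,0.028,12,22]

```text
clock: 11.2
tool_pos: [0.6561, -0.1055, 0.1927]
orientation: [-3.14, -0.0, 0.139]
force: [0.9, 4.3, -1.7]
opening: 0.24
```

```bash
python3 tf.py; python3 - <<'E'
from h import *
from cell import cams
f=cams.grab_frame("scene"); c=f["color"][:,:,::-1]
cv2.imwrite("pics/scene6.png",cv2.resize(c[170:250,290:390],None,fx=7,fy=7))
E
```

```text
t 11.2 bed [55.3 -0.3] pos [ 0.6561 -0.1055  0.1927] yaw-psi -1.09 rp [-3.1401e+00 -4.0000e-04] F [ 0.93  4.27 -1.71] Fbed 1.59 4.07 q6 1.27 op 22.1
tool F (rad,tan,down) [ 1.52 -4.09  1.71] theta 180.2960153439577 r 55.3 tool ang 181.09491178862987
```

View pics/scene6.png

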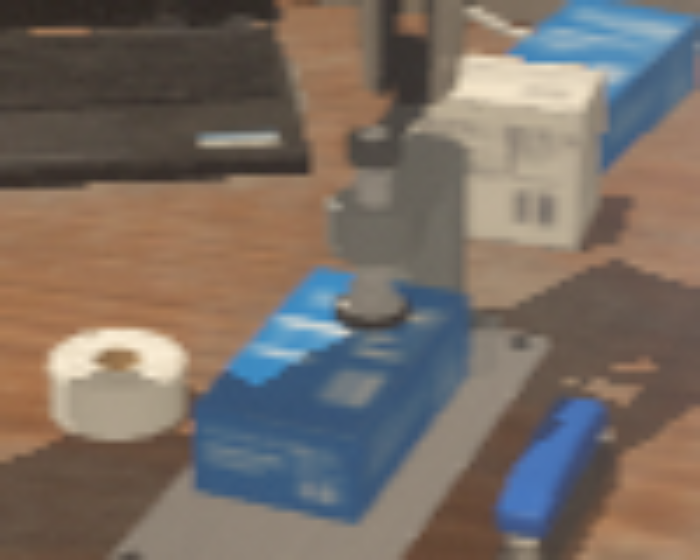

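send_rows:
  commands:
    - [-0.01,0.192,0.014,6,22]
    - [-0.04,0.381,0.028,12,22]

```text
clock: 11.45
tool_pos: [0.6565, -0.117, 0.1919]
orientation: [-3.14, -0.0, -0.068]
force: [1.0, 4.5, -2.6]
opening: 0.239
```

```bash
python3 tf.py
```

```text
t 11.45 bed [ 53.9 -11.7] pos [ 0.6565 -0.117   0.1919] yaw-psi -12.97 rp [-3.1405e+00 -2.0000e-04] F [ 1.04  4.45 -2.56] Fbed 1.73 4.23 q6 1.46 op 22.0
tool F (rad,tan,down) [ 0.73 -4.51  2.57] theta 192.27106807916743 r 55.2 tool ang 192.97010494346458
```

send_rows:
  commands:
    - [-0.01,0.192,0.014,6,22]
    - [-0.04,0.381,0.028,12,22]

```text
clock: 11.65
tool_pos: [0.6545, -0.1285, 0.191]
orientation: [-3.141, -0.0, -0.278]
force: [1.2, 4.3, -1.6]
opening: 0.243
```

```bash
python3 tf.py
```

```text
t 11.65 bed [ 50.1 -22.8] pos [ 0.6545 -0.1285  0.191 ] yaw-psi -24.99 rp [-3.1406 -0.    ] F [ 1.24  4.26 -1.62] Fbed 1.9 4.01 q6 1.65 op 22.3
tool F (rad,tan,down) [ 0.03 -4.43  1.62] theta 204.4676474806673 r 55.0 tool ang 204.98521425428433
```

send_rows:
  commands:
    - [-0.01,0.192,0.014,6,22]
    - [-0.04,0.381,0.028,12,22]

```text
clock: 11.85
tool_pos: [0.6501, -0.1392, 0.1902]
orientation: [-3.141, 0.0, -0.487]
force: [1.2, 3.7, -2.1]
opening: 0.241
```

```bash
python3 tf.py
```

```text
t 11.85 bed [ 44.1 -32.7] pos [ 0.6501 -0.1392  0.1902] yaw-psi -36.99 rp [-3.1407e+00  2.0000e-04] F [ 1.18  3.74 -2.08] Fbed 1.76 3.5 q6 1.84 op 22.2
tool F (rad,tan,down) [-0.7  -3.85  2.09] theta 216.55877014094267 r 54.9 tool ang 216.9892589565166
```

send_rows:
  commands:
    - [-0.01,0.192,0.014,6,22]
    - [-0.04,0.381,0.028,12,22]

```text
clock: 12.05
tool_pos: [0.6435, -0.1487, 0.1893]
orientation: [-3.141, 0.001, -0.697]
force: [0.4, 4.1, -1.2]
opening: 0.239
```

```bash
python3 tf.py
```

```text
t 12.05 bed [ 36.1 -41. ] pos [ 0.6435 -0.1487  0.1893] yaw-psi -48.99 rp [-3.1409e+00  7.0000e-04] F [ 0.39  4.11 -1.23] Fbed 1.04 3.99 q6 2.04 op 21.9
tool F (rad,tan,down) [-2.33 -3.4   1.23] theta 228.6765669905004 r 54.6 tool ang 228.99036295522916
```

send_rows:
  commands:
    - [-0.01,0.192,0.014,6,22]
    - [-0.04,0.381,0.028,12,22]

```text
clock: 12.25
tool_pos: [0.6354, -0.1568, 0.1887]
orientation: [-3.141, 0.0, -0.906]
force: [1.2, 3.5, -1.2]
opening: 0.237
```

```bash
python3 tf.py
```

```text
t 12.25 bed [ 26.8 -47.7] pos [ 0.6354 -0.1568  0.1887] yaw-psi -60.99 rp [-3.1408e+00  4.0000e-04] F [ 1.19  3.52 -1.25] Fbed 1.73 3.29 q6 2.23 op 21.8
tool F (rad,tan,down) [-2.04 -3.11  1.25] theta 240.65155233446114 r 54.7 tool ang 240.9876753743422
```

send_rows:
  commands:
    - [-0.01,0.192,0.014,6,22]
    - [-0.04,0.381,0.028,12,22]

```text
clock: 12.45
tool_pos: [0.626, -0.1628, 0.188]
orientation: [-3.14, 0.0, -1.116]
force: [1.9, 4.0, 0.0]
opening: 0.239
```

```bash
python3 tf.py; python3 - <<'E'
from h import *
from cell import cams
f=cams.grab_frame("scene"); c=f["color"][:,:,::-1]
cv2.imwrite("pics/scene7.png",cv2.resize(c[190:240,310:370],None,fx=10,fy=10,interpolation=cv2.INTER_NEAREST))
E
```

```text
t 12.45 bed [ 16.6 -52.1] pos [ 0.626  -0.1628  0.188 ] yaw-psi -72.99 rp [-3.1401e+00  2.0000e-04] F [1.88 4.05 0.  ] Fbed 2.5 3.7 q6 2.43 op 22.0
tool F (rad,tan,down) [-2.81 -3.47  0.  ] theta 252.33963635530415 r 54.7 tool ang 252.9933422325346
```

View pics/scene7.png

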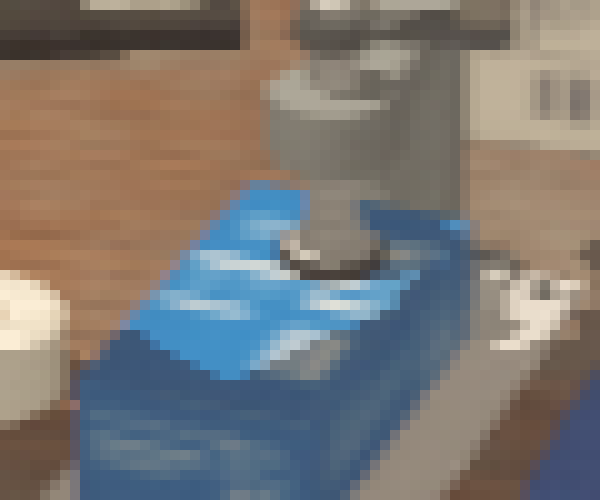

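```bash
python3 - <<'E'
from geo import *
f=dict(np.load("scene3.npz"))
for z in (.058,.060,.062,.066,.073,.074):
    q=np.array([proj(f,[*b2w(21*np.cos(a),21*np.sin(a)),z]) for a in np.linspace(0,6.28,90)]); i=q[:,1].argmax(); print(z,q[i].round(1),q[:,0].min().round(1),q[:,0].max().round(1))
E
```

```text
0.058 [342.5 218.5] 336.6 348.0
0.06 [342.5 218. ] 336.6 348.0
0.062 [342.5 217.5] 336.6 348.0
0.066 [342.5 216.5] 336.6 348.0
0.073 [342.5 214.8] 336.6 348.1
0.074 [342.5 214.6] 336.6 348.1
```

The pad's lower edge is at row 217.5 or so, which puts it about 2 mm above the carton. The last joint is close to its limit, so I'll regrasp with a half turn before the snug phase.

send_rows:
  commands:
    - [0,-0.05,0,0,30]
    - [0,-0.05,0,0,40]
    - [0,-0.05,-0.6,0,40]
    - [0,-0.05,-1.3,0,40]
    - [0,-0.05,-1.8,-8,40]
    - [0,-0.05,-1.8,-16,40]
    - [0,-0.05,-1.8,-24,40]
    - [0,-0.05,-1.8,-32,40]

```text
clock: 13.3
tool_pos: [0.6271, -0.1629, 0.2421]
orientation: [3.141, -0.0, -0.548]
force: [-0.5, -0.2, -1.0]
opening: 0.435
```

send_rows:
  commands:
    - [0,0,0,-8.5,40]
    - [0,0,0,-17,40]
    - [0,0,0,-25.5,40]
    - [0,0,0,-34,40]
    - [0,0,0,-42.5,40]
    - [0,0,0,-51,40]
    - [0,0,0,-59.5,40]
    - [0,0,0,-68,40]

```text
clock: 14.1
tool_pos: [0.6271, -0.1628, 0.2419]
orientation: [3.141, 0.0, 0.64]
force: [0.0, 0.2, 0.1]
opening: 0.437
```

send_rows:
  commands:
    - [0,0,0,-8.5,40]
    - [0,0,0,-17,40]
    - [0,0,0,-25.5,40]
    - [0,0,0,-34,40]
    - [0,0,0,-42.5,40]
    - [0,0,0,-51,40]
    - [0,0,0,-59.5,40]
    - [0,0,0,-68,40]

```text
clock: 14.9
tool_pos: [0.6271, -0.1628, 0.242]
orientation: [-3.141, 0.0, 1.826]
force: [0.6, -0.4, 0.4]
opening: 0.434
```

send_rows:
  commands:
    - [0,0,0,-6,40]
    - [0,0,0,-12,40]
    - [0,0,0,-12,40]
    - [0,0,0,-12,40]

```text
clock: 15.3
tool_pos: [0.6271, -0.1628, 0.2419]
orientation: [-3.141, 0.0, 2.025]
force: [0.1, 0.1, -0.1]
opening: 0.434
```

```bash
python3 tf.py; python3 - <<'E'
from geo import *
from cell import cams
f=cams.grab_frame("wrist");cv2.imwrite("pics/wrist8.png",f["color"][:,:,::-1])
P=cloud(f)
m=(P[...,2]>.187)&(P[...,2]<.21); b=np.array([w2b(x) for x in P[m]]); k=(np.abs(b[:,0]-16)<18)&(np.abs(b[:,1]+52)<18); b=b[k]
print(len(b),b.mean(0),np.degrees(np.arctan2(b.mean(0)[1],-b.mean(0)[0]))%360, P[m][k][:,2].mean(), cv2.minEnclosingCircle(b.astype(np.float32)))
E
```

```text
t 15.3 bed [ 17.7 -52.3] pos [ 0.6271 -0.1628  0.2419] yaw-psi 106.96 rp [-3.1414e+00  2.0000e-04] F [ 0.05  0.15 -0.12] Fbed 0.07 0.14 q6 -0.71 op 39.9
tool F (rad,tan,down) [0.11 0.11 0.12] theta 251.34796904072994 r 55.2 tool ang 73.0405834828758
448 [ 18.01466827 -50.31892098] 250.30213345386602 0.19175862138087682 ((18.309398651123047, -51.53508377075195), 9.321415901184082)
```

View pics/wrist8.png

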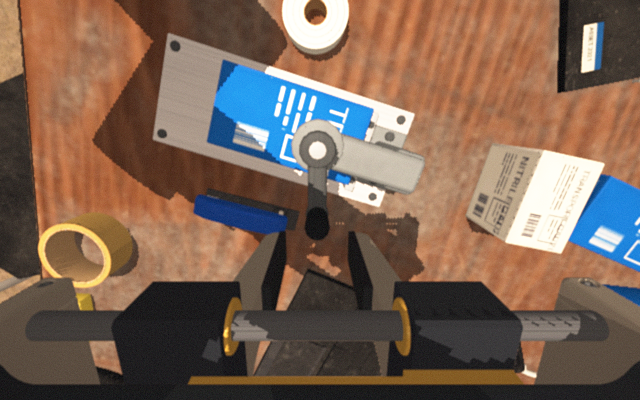

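send_rows:
  commands:
    - [0,0,0.6,-2,40]
    - [0,0,1.2,-2,40]
    - [0,0,1.7,-2,40]
    - [0,0,1.8,-2,40]
    - [0,0,1.8,-2,32]
    - [0,0,1.8,-2,22]
    - [0,0,1.8,-2,22]
    - [0,0,1.8,-2,22]

```text
clock: 16.15
tool_pos: [0.6274, -0.1628, 0.1887]
orientation: [3.141, 0.001, 2.061]
force: [0.3, 0.0, 0.2]
opening: 0.241
```

```bash
python3 tf.py
```

```text
t 16.15 bed [ 17.9 -52.4] pos [ 0.6274 -0.1628  0.1887] yaw-psi 109.03 rp [3.1408e+00 8.0000e-04] F [0.26 0.04 0.15] Fbed 0.26 0.0 q6 -0.75 op 22.2
tool F (rad,tan,down) [-0.08  0.24 -0.15] theta 251.10773557775465 r 55.4 tool ang 70.97387114115483
```

send_rows:
  commands:
    - [0.01,-0.192,0.014,6,22]
    - [0.04,-0.381,0.028,12,22]

```text
clock: 16.35
tool_pos: [0.6176, -0.1664, 0.1879]
orientation: [3.138, -0.0, 1.848]
force: [4.4, 3.8, -0.3]
opening: 0.237
```

```bash
python3 tf.py
```

```text
t 16.35 bed [  7.7 -54.4] pos [ 0.6176 -0.1664  0.1879] yaw-psi 96.79 rp [ 3.1384 -0.    ] F [ 4.38  3.78 -0.33] Fbed 4.92 3.04 q6 -0.54 op 21.7
tool F (rad,tan,down) [2.44 5.25 0.34] theta 261.9523956180619 r 55.0 tool ang 83.2101267911179
```

send_rows:
  commands:
    - [0.01,-0.192,0.014,6,22]
    - [0.01,-0.192,0.014,6,22]

```text
clock: 16.55
tool_pos: [0.6115, -0.1679, 0.1875]
orientation: [3.139, -0.0, 1.743]
force: [2.0, 2.0, 0.3]
opening: 0.238
```

```bash
python3 tf.py
```

```text
t 16.55 bed [  1.4 -54.9] pos [ 0.6115 -0.1679  0.1875] yaw-psi 90.81 rp [ 3.1389e+00 -1.0000e-04] F [2.04 1.96 0.32] Fbed 2.33 1.61 q6 -0.44 op 21.9
tool F (rad,tan,down) [ 1.58  2.35 -0.31] theta 268.51328111790775 r 55.0 tool ang 89.18631317060449
```

send_rows:
  commands:
    - [0.01,-0.192,0.014,6,22]
    - [0.01,-0.192,0.014,6,22]

```text
clock: 16.75
tool_pos: [0.6061, -0.1687, 0.1872]
orientation: [3.138, -0.0, 1.64]
force: [3.1, 2.1, 0.3]
opening: 0.241
```

```bash
python3 tf.py
```

```text
t 16.75 bed [ -4.  -54.9] pos [ 0.6061 -0.1687  0.1872] yaw-psi 84.87 rp [ 3.1384e+00 -1.0000e-04] F [3.09 2.06 0.34] Fbed 3.38 1.54 q6 -0.34 op 22.2
tool F (rad,tan,down) [ 1.84  3.23 -0.33] theta 274.17368361107356 r 55.0 tool ang 95.1302289506139
```

send_rows:
  commands:
    - [0.004,-0.128,0.009,4,22]
    - [0.018,-0.255,0.019,8,22]

```text
clock: 16.95
tool_pos: [0.5993, -0.1686, 0.1867]
orientation: [3.137, -0.001, 1.501]
force: [6.4, 4.3, 0.2]
opening: 0.239
```

```bash
python3 tf.py|tail -1
```

```text
tool F (rad,tan,down) [ 4.69  6.05 -0.13] theta 281.2162956814786 r 54.8 tool ang 103.07465378914071
```

send_rows:
  commands:
    - [0.004,-0.128,0.009,4,22]
    - [0.018,-0.255,0.019,8,22]

```text
clock: 17.15
tool_pos: [0.592, -0.1677, 0.1862]
orientation: [3.136, -0.001, 1.361]
force: [7.4, 3.3, -0.2]
opening: 0.241
```

```bash
python3 tf.py|tail -1
```

```text
tool F (rad,tan,down) [4.78 6.53 0.25] theta 288.9275700414379 r 54.6 tool ang 111.07863122300512
```

send_rows:
  commands:
    - [0.004,-0.128,0.009,4,22]
    - [0.018,-0.255,0.019,8,22]

```text
clock: 17.35
tool_pos: [0.5851, -0.1658, 0.1858]
orientation: [3.136, -0.002, 1.222]
force: [9.2, 2.5, -0.9]
opening: 0.242
```

```bash
python3 tf.py|tail -1
```

```text
tool F (rad,tan,down) [5.53 7.79 0.97] theta 296.5284784566737 r 54.5 tool ang 119.07933849649237
```

The tangential push while turning rose from about 4 N free to 7.8 N, or roughly 8.4 N once friction torque is included. That is snug, about 0.6–0.7 rad past the touch. I'll stop, let go straight away and lift off.

send_rows:
  commands:
    - [0,0.09,0,0,40]
    - [0,0.09,0,0,40]
    - [0,0.09,-0.3,0,40]
    - [0,0.09,-1.0,0,40]
    - [0,0.09,-1.8,0,40]
    - [0,0.09,-2.6,0,40]
    - [0,0.09,-3.4,0,40]
    - [0,0.09,-3.4,0,40]

```text
clock: 18.15
tool_pos: [0.5863, -0.1674, 0.2905]
orientation: [3.136, -0.0, 1.224]
force: [0.7, -0.5, -0.2]
opening: 0.433
```

```bash
python3 tf.py; python3 go.py -240 0 .29 90; python3 - <<'E'
from geo import *
from cell import cams
f=cams.grab_frame("wrist");cv2.imwrite("pics/wrist9.png",f["color"][:,:,::-1])
P=cloud(f)
m=(P[...,2]>.18)&(P[...,2]<.2); b=np.array([w2b(x) for x in P[m]]); k=(np.abs(b[:,0]+24)<22)&(np.abs(b[:,1]+49)<20); b=b[k]
print(len(b),b.mean(0),np.degrees(np.arctan2(b.mean(0)[1],-b.mean(0)[0]))%360, P[m][k][:,2].mean(), cv2.minEnclosingCircle(b.astype(np.float32)))
f=cams.grab_frame("scene"); c=f["color"][:,:,::-1]
cv2.imwrite("pics/scene9.png",cv2.resize(c[190:240,310:370],None,fx=10,fy=10,interpolation=cv2.INTER_NEAREST))
E
```

```text
t 18.15 bed [-23.3 -50.5] pos [ 0.5863 -0.1674  0.2905] yaw-psi 61.07 rp [ 3.1361e+00 -2.0000e-04] F [ 0.69 -0.54 -0.25] Fbed 0.6 -0.65 q6 0.07 op 39.8
tool F (rad,tan,down) [-0.28  0.84  0.25] theta 294.7890108815862 r 55.6 tool ang 118.92527807392372
t 18.15 bed [-23.3 -50.5] pos [ 0.5863 -0.1674  0.2905] yaw-psi 61.07 rp [ 3.1361e+00 -2.0000e-04] F [ 0.69 -0.54 -0.25] Fbed 0.6 -0.65 q6 0.07 op 39.8
(array([-2.021, -7.136, -0.022]), array([  0.31,   0.07, -28.93]))
296 [ -8.97417716 -51.0909845 ] 279.96242687075153 0.18947784857238284 ((-9.195685386657715, -52.13331985473633), 9.284886360168457)
```

View pics/wrist9.png

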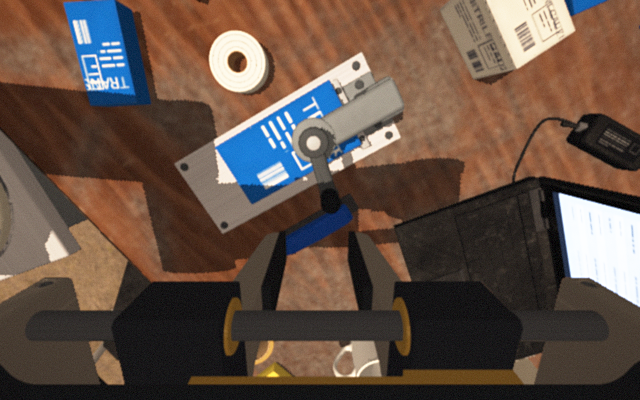

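View pics/scene9.png

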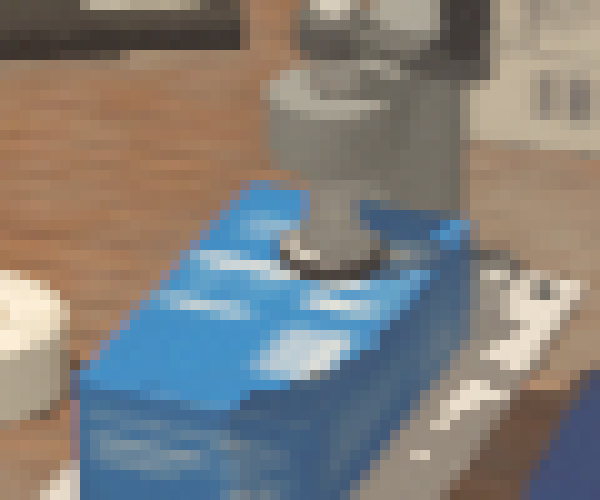

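The carton is held, but the knob now reads about 280°, while the fingers left it at about 295°. I'll check whether it is still creeping back.

```bash
cat > knob.py <<'E'
from geo import *
from cell import cams,env
for i in range(2):
  f=cams.grab_frame("wrist");P=cloud(f)
  m=(P[...,2]>.184)&(P[...,2]<.205); b=np.array([w2b(x) for x in P[m]]); r=np.hypot(*b.T); k=(r>40)&(r<70); b=b[k]
  c,_=cv2.minEnclosingCircle(b.astype(np.float32)); print(env.get_obs()["clock"],len(b),np.round(c,1),"mec ang",np.degrees(np.arctan2(c[1],-c[0]))%360,"mean ang",np.degrees(np.arctan2(b.mean(0)[1],-b.mean(0)[0]))%360,np.median(P[m][k][:,2]))
E
python3 knob.py; python3 - <<'E'
from geo import *
from cell import cams
f=cams.grab_frame("top"); cv2.imwrite("pics/top10.png",cv2.resize(f["color"][120:240,270:400,::-1],None,fx=5,fy=5))
E
```

```text
18.3 323 [ -8.5 -52.9] mec ang 279.1851465407914 mean ang 279.0654250890058 0.1904635999578451
18.35 322 [ -8.6 -52.4] mec ang 279.2995124878538 mean ang 279.0926350046784 0.19048163699825266
```

View pics/top10.png

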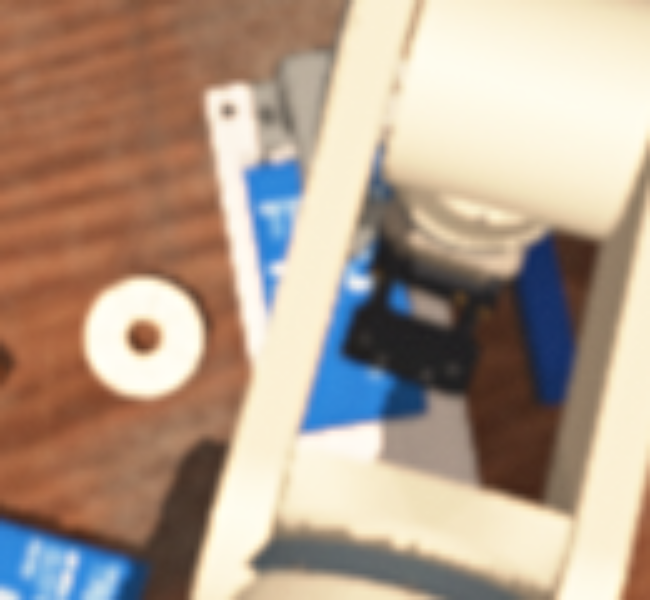

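```bash
python3 go.py -9.2 -54.2 .187 80.5
```

```text
t 18.4 bed [-25.4 -49.4] pos [ 0.5841 -0.1667  0.2852] yaw-psi 61.04 rp [-3.1393e+00  2.0000e-04] F [ 0.23 -0.37  0.05] Fbed 0.17 -0.4 q6 0.07 op 40.4
(array([0.121, 0.557, 3.272]), array([-1.300e-01, -1.000e-02, -1.946e+01]))
```

send_rows:
  commands:
    - [0.06,0.28,0,-8,40]
    - [0.12,0.55,0,-16,40]
    - [0.12,0.55,0,-19.5,40]
    - [0.12,0.55,0,-19.5,40]

```text
clock: 18.8
tool_pos: [0.6012, -0.1689, 0.2852]
orientation: [-3.139, -0.001, 1.565]
force: [-0.5, 0.2, -0.0]
opening: 0.433
```

```bash
python3 go.py -9.2 -54.2 .187 80.5; python3 knob.py
```

```text
t 18.8 bed [ -8.8 -54.3] pos [ 0.6012 -0.1689  0.2852] yaw-psi 80.58 rp [-3.1395e+00 -6.0000e-04] F [-0.46  0.22 -0.01] Fbed -0.42 0.29 q6 -0.27 op 39.8
(array([-1.000e-03, -6.000e-03,  3.272e+00]), array([-0.12, -0.04,  0.08]))
18.85 319 [ -9.  -52.6] mec ang 279.733863569778 mean ang 279.38905774998 0.19038962977875123
18.9 319 [ -8.6 -52.3] mec ang 279.3203315601269 mean ang 279.4065940018751 0.19047777152575648
```

send_rows:
  commands:
    - [0,0,1.0,0,40]
    - [0,0,2.0,0,40]
    - [0,0,3.0,0,40]
    - [0,0,3.25,0,32]
    - [0,0,3.25,0,23]
    - [0,0,3.25,0,23]
    - [0,0,3.25,0,23]

```text
clock: 19.6
tool_pos: [0.6026, -0.1693, 0.1908]
orientation: [3.139, 0.001, 1.563]
force: [-0.3, 0.5, 0.8]
opening: 0.254
```

```bash
python3 tf.py
```

```text
t 19.6 bed [ -7.6 -54.9] pos [ 0.6026 -0.1693  0.1908] yaw-psi 80.51 rp [3.1391e+00 7.0000e-04] F [-0.34  0.49  0.84] Fbed -0.26 0.54 q6 -0.27 op 23.3
tool F (rad,tan,down) [ 0.49 -0.34 -0.84] theta 277.8303861758369 r 55.4 tool ang 99.48893372048225
```

send_rows:
  commands:
    - [0.001,-0.064,0,2,23]

```text
clock: 19.7
tool_pos: [0.6006, -0.1693, 0.1906]
orientation: [3.139, 0.001, 1.528]
force: [0.7, 0.8, -0.3]
opening: 0.253
```

```bash
python3 tf.py|tail -1
```

```text
tool F (rad,tan,down) [0.86 0.63 0.31] theta 279.84638670168334 r 55.4 tool ang 101.49886598894041
```

send_rows:
  commands:
    - [0.001,-0.064,0,2,23]

```text
clock: 19.8
tool_pos: [0.5985, -0.1691, 0.1906]
orientation: [3.139, 0.0, 1.492]
force: [0.3, -0.2, 0.5]
opening: 0.249
```

```bash
python3 tf.py|tail -1
```

```text
tool F (rad,tan,down) [-0.2   0.34 -0.51] theta 282.05374053550906 r 55.3 tool ang 103.55734280667401
```

send_rows:
  commands:
    - [0.001,-0.064,0,2,23]

```text
clock: 19.9
tool_pos: [0.5978, -0.1688, 0.1907]
orientation: [3.137, -0.0, 1.457]
force: [7.2, 0.7, -4.9]
opening: 0.249
```

```bash
python3 tf.py|tail -1
```

```text
tool F (rad,tan,down) [1.51 7.03 4.93] theta 282.8678078363496 r 55.0 tool ang 105.57838886243665
```

send_rows:
  commands:
    - [0.001,-0.064,0,2,23]

```text
clock: 20.0
tool_pos: [0.5965, -0.1686, 0.1908]
orientation: [3.135, -0.0, 1.422]
force: [7.4, 0.8, -5.8]
opening: 0.253
```

```bash
python3 tf.py|tail -1
```

```text
tool F (rad,tan,down) [1.85 7.16 5.8 ] theta 284.23751571246447 r 54.9 tool ang 107.57394536824336
```

At about 281° the crank starts to move at 7.0–7.2 N, which is mid-range snug. I'll ease off in small steps and feel whether it follows back.

send_rows:
  commands:
    - [0,0.06,0,-2,23]
    - [0,0.06,0,-2,23]

```text
clock: 20.2
tool_pos: [0.5969, -0.169, 0.1906]
orientation: [3.139, 0.0, 1.46]
force: [1.4, -0.2, 0.8]
opening: 0.252
```

```bash
python3 tf.py|tail -1
```

```text
tool F (rad,tan,down) [-0.07  1.44 -0.82] theta 283.7009545408548 r 55.2 tool ang 105.44443235409472
```

send_rows:
  commands:
    - [0,0.04,0,-1,23]
    - [0,0.04,0,-1,23]

```text
clock: 20.4
tool_pos: [0.5973, -0.169, 0.1896]
orientation: [3.141, 0.0, 1.477]
force: [0.8, 0.1, 1.7]
opening: 0.251
```

```bash
python3 tf.py|tail -1
```

```text
tool F (rad,tan,down) [ 0.15  0.78 -1.67] theta 283.30851168420764 r 55.2 tool ang 104.44937556560473
```

The force falls to zero, so the crank holds by itself. I'll open, lift clear and check.

send_rows:
  commands:
    - [0,0,0,0,32]
    - [0,0,0,0,40]
    - [0,0,-0.3,0,40]
    - [0,0,-1.0,0,40]
    - [0,0,-1.8,0,40]
    - [0,0,-2.6,0,40]
    - [0,0,-3.3,0,40]
    - [0,0,-3.3,0,40]

```text
clock: 21.2
tool_pos: [0.5984, -0.1693, 0.2917]
orientation: [3.136, 0.001, 1.476]
force: [0.3, 1.3, 0.4]
opening: 0.432
```

```bash
python3 knob.py; python3 go.py -240 0 .29 104; python3 go.py -240 -150 .29 140
```

```text
21.25 304 [ -8.6 -52.5] mec ang 279.3223217256887 mean ang 279.28454231133367 0.19052208591866104
21.3 309 [ -8.5 -52.5] mec ang 279.1844146677327 mean ang 279.366145344344 0.19028878408011327
t 21.3 bed [-13.1 -53.6] pos [ 0.5969 -0.1689  0.2882] yaw-psi 75.52 rp [3.141e+00 1.000e-04] F [-0.07  0.22 -0.21] Fbed -0.03 0.22 q6 -0.18 op 40.1
(array([-0.161, -7.77 , -0.065]), array([ 3.000e-02,  1.000e-02, -2.848e+01]))
t 21.3 bed [-13.1 -53.6] pos [ 0.5969 -0.1689  0.2882] yaw-psi 75.52 rp [3.141e+00 1.000e-04] F [-0.07  0.22 -0.21] Fbed -0.03 0.22 q6 -0.18 op 40.1
(array([-5.002, -6.52 , -0.063]), array([ 3.000e-02,  3.000e-02, -6.448e+01]))
```

The knob rests stably at 279.3° again. That is where a further push takes about 7 N, so it counts as snug. I'll retreat for the final view.

send_rows:
  commands:
    - [-0.3,-0.5,0,0,40]
    - [-0.9,-1.3,0,0,40]
    - [-1.6,-2.2,0,0,40]
    - [-2.3,-3.1,0,0,40]
    - [-3.1,-4.1,0,0,40]
    - [-3.9,-5.1,0,0,40]
    - [-4.5,-6.0,0,0,40]
    - [-5.0,-6.5,0,0,40]

```text
clock: 22.1
tool_pos: [0.385, -0.2999, 0.2867]
orientation: [-3.139, -0.001, 1.476]
force: [0.6, -0.0, -0.1]
opening: 0.438
```

send_rows:
  commands:
    - [-1.0,-1.0,0,0,40]
    - [-2.0,-2.0,0,0,40]
    - [-3.0,-2.5,0,0,40]
    - [-3.0,-2.5,0,0,40]
    - [-3.0,-2.5,0,0,40]

```text
clock: 22.6
tool_pos: [0.3043, -0.382, 0.287]
orientation: [-3.14, -0.002, 1.474]
force: [0.7, 0.4, -0.1]
opening: 0.439
```

```bash
python3 - <<'E'
from meas import *
from geo import *
from cell import cams,env
st(env.get_obs())
f=cams.grab_frame("top"); cv2.imwrite("pics/top11.png",f["color"][:,:,::-1]); 
g=cams.grab_frame("scene"); cv2.imwrite("pics/scene11.png",cv2.resize(g["color"][170:270,260:400,::-1],None,fx=5,fy=5))
P=cloud(f); m=(P[...,2]>.183)&(P[...,2]<.21); b=np.array([w2b(x) for x in P[m]]); r=np.hypot(*b.T); b=b[(r>40)&(r<70)]; print(len(b), b.mean(0), np.degrees(np.arctan2(b.mean(0)[1],-b.mean(0)[0]))%360)
o,P,h=meas(f,False); rr=o["carton"][0]; print(rr,o["bed"][0])
for q in cv2.boxPoints(rr): print(w2b(q/1000).round(1))
E
```

```text
t 22.6 bed [-335.7 -217.9] pos [ 0.3043 -0.382   0.287 ] yaw-psi 75.4 rp [-3.1403e+00 -1.7000e-03] F [ 0.74  0.4  -0.13] Fbed 0.79 0.28 q6 -0.8 op 40.4
37 [-11.04376036 -54.03573498] 281.550967065829
((566.4404296875, -114.48566436767578), (164.72047424316406, 85.43186950683594), 9.07710075378418) ((554.4227294921875, -121.83229064941406), (314.46502685546875, 130.70870971679688), 8.879230499267578)
[-117.    47.6]
[-117.   -37.8]
[ 47.8 -37.8]
[47.7 47.7]
```

View pics/top11.png

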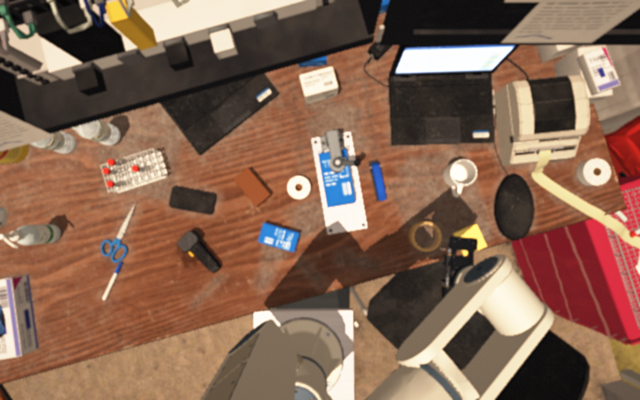

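View pics/scene11.png

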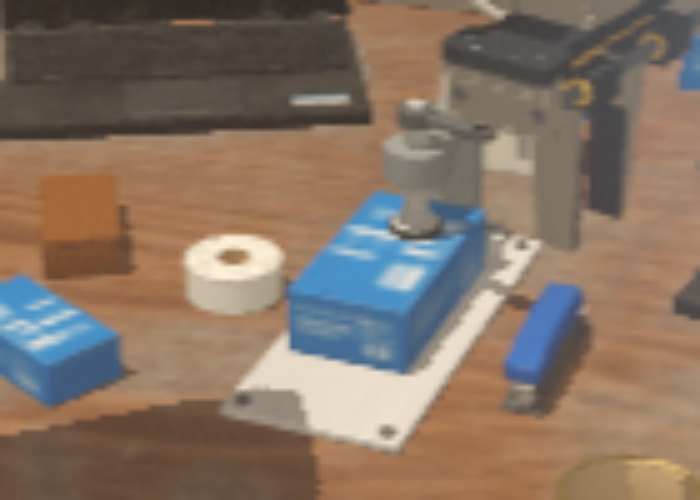

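The carton is square against the stop, the pad is down on it, the other things haven't moved and the arm is clear. I'm handing the job in.

```bash
python3 -c "
from cell import env; print(env.finish_job())"
```

```text
the job is handed in; nothing more can be done
None
```

I pushed the blue carton along the bed against the end stop, turned the crank clockwise until the pad was snug, let go and handed the job in at about 22.7 s of the 72 s.

**Carton:** in the last top view its far edge is at about bed x = 50 mm. Its long side is within 0.2° of the bed. It sits about 5 mm toward bed +y, still fully within the stop's width. It seated with about 24 N on the fingers at the end of the push, more than I had planned.

**Crank:** the push was about 4 N while turning free. After the touch it rose, and I stopped at 7.8 N, or about 8.7 N with friction torque included, with the fingers at about 296°.

**Where readings disagreed:**
- **Spring-back:** after I let go, the knob rested at about 279°, roughly 15° back from where the fingers had left it. I pushed again as a check: it started to move at about 7.0–7.2 N. After I let go it came to rest at 279° again, which the wrist camera confirmed over two frames.
- **Final knob angle:** the coarser top camera read 281.6° at the end.
- **Touch angle:** I only know it to about ±6°, near 255°. That puts the resting crank roughly 0.4 rad past the touch, toward the gentle end of snug.

**Surroundings:** the stapler, label roll and the other things on the desk look unmoved by eye in the last pictures. I did not measure them. The gripper was clear of everything at the end.

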